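Tuck a release strip under a sprung book cover and hold it pressed

ROBOT

A 7-joint arm with a two-finger parallel gripper is mounted at the origin on the work surface; the furniture and walls round the work are solid. World frame = base frame: x ahead of the robot, y to its left, z up, the work surface at z = 0. Lengths are in mm, angles in rad, forces in N, time in s.
With the tool pointing down it reaches from about 425 to 875 mm from the base axis. Payload 4.7 kg.
Tool frame: the origin (TCP) lies at the very end of the fingers, on their centre line; the grasp point (between the pads) lies 19 mm behind it (grip_depth is the distance from the TCP to the grasp point, in mm); z points along the fingers, y is the line along which they close (so a half turn about z gives the same grasp; the last joint's range is limited). The gripper opens to 85 mm and grips with 20 to 120 N. Pads are 22 mm wide; open, the fingers measure 114 mm over their backs; the gripper's body (76 mm by 85 mm) begins 54 mm behind the grasp point. The pads swing forward as they close: fully open they stand 13 mm farther back than shut.
Start: joints at [-1.221, 0.321, -0.07, 1.45, 0.023, 1.371, -0.057], TCP at [214.218, 613.706, 231.349] pointing down, gripper open.
Joint ranges: [-2.86, 2.86], [-0.3, 2.09], [-1.38, 1.24], [0.06, 2.45], [-1.56, 4.7], [0.09, 2.05], [-2.69, 2.69]. Speed limits (rad/s): [2.57, 2.57, 3.14, 3.14, 3.14, 3.14, 3.14].

INTERFACE

Orientations are given as a 3x3 rotation matrix whose columns are the frame's x, y, z axes.
In Python, from station import * gives the robot as it stands.
- The arm moves only by the tool apply_moves, never from a script. Its argument "plan" is a list of rows, each a list of 3 entries, a list of its own where there are three numbers: the turn, a rotation vector about the tool's x, y, z in a scale on which 1.0 is pi rad, then the shift along the tool's x, y, z in a scale on which 1.0 is 0.4 m, then the finger opening in m, from 0 to 0.0854. In form: [[[wx, wy, wz], [x, y, z], fingers], ...]. A call has 1 to 8 rows; each row is the pose to reach, as a shift and turn from the pose commanded when the call began, along the tool's axes at that moment; what a row does not reach only later rows make up. A row lasts 1/12 s, in which the tool goes at most 41.7 mm and 7.16 degrees, less where a joint would pass 70% of its speed; a pose out of reach is approached as far as the arm can. A call with a gripper value outside its range is refused whole. The fingers move at their own pace and stop on an object; the grip force is fixed at half the most. Time passes only in rows, so rows that repeat a pose let the fingers close. It gives the time, the measured TCP pose, the force, the opening and the grip force at its end, in the units of the state.
- sense(): the state, without advancing time (a new reading comes with each control period).
- get_image(name): name is "scene" or "top"; returns a dict with "color" (384x512x3 uint8, red, green, blue), "vfov" (degrees; the focal length in pixels is half the picture's height over the tangent of half this angle, whatever the lens; pixels are square), "cx", "cy" (the principal point, pixels), "rvec" (rotation vector, rad) and "tvec" (3), from world to camera coordinates, as OpenCV has them. Camera axes: x right, y down, z forward; pixel columns grow to the right and rows downward; lengths in mm; the calibration is good to about 2 mm. A picture is of the moment at which its call begins. There is no depth.
- sign_off(): hands the job in; it is judged then, once.
The state is a dict: "t": time; "joints": joint angles; "joint_vel": joint speeds; "joint_efforts": joint torques, N m; "tcp_pos": TCP position; "tcp_rot": TCP orientation; "force": force on the tool from outside, world axes, zero at the start; "wrist_torque": the same for the moment, N m; "width": finger opening in mm; "grip_force": force on a finger pad.
Only numpy, scipy, OpenCV 4.12 (cv2) and the standard library are available. Lean on these libraries where they do the work, as an engineer would, in place of code of your own. Each camera call takes 0.05 s, during which the arm holds its last target. There are 200 camera calls.

TASK

The warped front cover of the black book has fresh paste along its outer edge. Slip the tongue of the aluminium release strip in under that edge, on top of the pages and midway along it, until the strip's upstand is up against the cover's edge, without lifting the cover or shoving the book; then let go of the strip, press the cover down flat onto it with the fingertips, and finish holding it down like that. Leave the paste pot and the wooden weight where they are.

Things in the scene. Friction and masses are not known exactly. Their poses are not given: they have to be found in the camera images.
- book: Thick black book, 232 x 155 x 46 mm, 0.86 kg, loose on the table, front cover up. Origin on its underside near the middle; z up, x along the spine, +y from spine to fore (outer) edge, which faces the robot within 15 degrees. The cover is a stiff 3 mm board, x = -116 to 116 mm, hinged along x at y = -70, z = 45 mm, reaching to y = 79 mm.
- page_edge (a point): Middle of the page block's fore edge, on its flat top face: at x = 0, y = 76, z = 44 mm of the book. The pages reach from there to the spine and 113 mm either way along x. The cover overhangs the pages by 3 mm.
- book_cover (a joint): Front cover's angle, rad: 0 shut, positive open. The board is warped: its springy joint holds it ajar at 0.10 to 0.13, a gap of 14 to 19 mm at the fore edge. It takes 3 to 4 N near that edge to bring it down, and it springs back when let go. Pressed flat on the strip's tongue it rests at about 0.037. Over 0.16 is lifted.
- cover_edge (a point): Middle of the fore edge of the book's front cover, on its upper face (moves with the cover).
- strip: Release strip: bright aluminium angle 190 mm long with a beech grip block, 0.11 kg, lying on its tongue. Origin on the underside, mid-length, under the inner face of the upstand; z up, y along the strip. Tongue 3 mm thick, x = 0 to 45 mm, pointing away from the robot; upstand x = -3 to 0, 20 mm high. Tucked home on the pages its origin is at about x = 0, y = 79, z = 44 mm of the book, balanced.
- strip_grip (a point): Centre of the top face of the strip's beech grip block, 30 mm above the strip's underside. The block is on the outer side of the upstand: x = -25 to -3 mm, y = -20 to 20 mm, z = 0 to 30 mm of the strip. Pinch it from above across its 40 mm length (fingers close along the strip's y).
- paste_pot: White paste pot, 65 x 68 x 44 mm, to the right of the work; to be left alone. Origin under its centre.
- weight: Turned wooden paper weight with a knob, 52 x 52 x 46 mm; to be left alone. Origin under its centre.

How it is judged (in metres and radians):
On the way:
1. the strip lies on the pages with its tongue fully under the cover, while the cover still stands ajar (y of strip in the frame of book between 0.074 and 0.088 m and x of strip in the frame of book between -0.02 and 0.02 m and z of strip in the frame of book between 0.04 and 0.049 m and angle between strip's own z axis and vertical below 0.08 rad and value of joint book_cover above 0.075 rad), for 0.2 s.
At the end, for the whole second after the job is handed in: The strip lies flat on the pages, square to the book within 0.1 rad and centred on the fore edge within 20 mm, its upstand within 9 mm of the cover's edge; the fingertips, clear of the strip, hold the cover pressed down on the tongue (cover angle under 0.055 rad, push over 2 N) and keep holding it (y of strip in the frame of book between 0.074 and 0.088 m and x of strip in the frame of book between -0.02 and 0.02 m and z of strip in the frame of book between 0.04 and 0.049 m and angle between the x axis of strip and the y axis of book, either way round below 0.1 rad and angle between strip's own z axis and vertical below 0.06 rad and value of joint book_cover below 0.055 rad and contact force between the fingers and book above 2 N and contact force between the fingers and strip below 0.5 N and linear speed of strip below 0.02 m/s); the arm keeps its last pose, push and grip.
It fails at once if the cover is lifted (opened beyond 0.16 rad) (value of joint book_cover above 0.16 rad).
It fails at once if the book is shoved more than 30 mm (distance of book from where it was at the start of the episode above 0.03 m).
It fails at once if the paste pot or the weight is moved more than 30 mm (distance of any of paste_pot, weight from where it was at the start of the episode above 0.03 m).
It also fails if it takes over 51 s, if anything falls off the work surface, if the arm or the gripper's body presses on something with over 40 N, if the wrist force passes 120 N, or if a joint passes its speed limit or range.

## Working session

There is one attempt and no reset: what is moved stays moved. The work goes in short steps, Python scripts to look and compute and a tool call to move; the robot and the scene stay as the last step left them, time stands still between calls to the robot, and variables do not carry over. Pictures are saved under pics/ and viewed, at most 10 in all, crops included, and the job is handed in when it is done.

Besides the shell and the picture viewer there is one more tool, called after "Call:" in YAML: its name, and indented under it one key for each argument. apply_moves: Moves the arm, as the interface text tells. Its arguments: {"type":"object","properties":{"plan":{"type":"array"}},"required":["plan"]}

```bash
ls; mkdir -p pics; cat > h.py <<'E'
import numpy as np, cv2
from station import *
def cam(n):
    g=get_image(n); g['R']=cv2.Rodrigues(np.array(g['rvec'],float))[0]; g['t']=np.array(g['tvec'],float).ravel()
    H=g['color'].shape[0]; g['f']=H/2/np.tan(np.radians(g['vfov'])/2); return g
def ray(g,u,v):
    d=g['R'].T@np.array([(u-g['cx'])/g['f'],(v-g['cy'])/g['f'],1]); return -g['R'].T@g['t'],d
def onz(g,u,v,z):
    o,d=ray(g,u,v); return o+d*(z-o[2])/d[2]
def proj(g,p):
    c=g['R']@np.array(p,float)+g['t']; return g['f']*c[0]/c[2]+g['cx'],g['f']*c[1]/c[2]+g['cy']
E
python3 - <<'E'
from h import *
s=sense(); print({k:np.round(v,3).tolist() for k,v in s.items()})
for n in ("scene","top"):
    g=cam(n); cv2.imwrite(f'pics/{n}0.png',g['color'][:,:,::-1]); print(n,g['f'],g['cx'],g['cy'],-g['R'].T@g['t'],g['R'].tolist(), {k for k in g})
E
```

```text
pics
{'t': 0.0, 'joints': [-1.221, 0.322, -0.07, 1.452, 0.023, 1.371, -0.057], 'joint_vel': [-0.001, -0.0, -0.001, 0.002, -0.0, -0.001, -0.0], 'joint_efforts': [-0.0, -49.358, -0.382, -31.434, 0.013, 0.011, 0.0], 'tcp_pos': [214.064, 613.17, 230.211], 'tcp_rot': [[-0.944, 0.329, -0.001], [0.329, 0.944, -0.002], [-0.0, -0.002, -1.0]], 'force': [0.765, 0.021, 0.21], 'wrist_torque': [-0.074, 0.067, -0.005], 'grip_force': 0.0, 'width': 85.544}
scene 354.7855211476654 254.7785306489549 192.30999248352265 [  59.14409747 -794.70380306  607.01860551] [[0.8523515108535558, -0.5228630739417237, -0.010540771028381746], [-0.27517444041464717, -0.43125684263517744, -0.8592418536261044], [0.4447200572136893, 0.7352766428960935, -0.5114609751714236]] {'cx', 'tvec', 'cy', 'rvec', 'f', 't', 'color', 'vfov', 'R'}
top 403.8978080925789 262.91525866364793 198.44921732360535 [ 461.01670143  -25.9322316  1053.1989756 ] [[-0.015078490123364041, -0.9998862958246256, -0.00018589703940598973], [-0.9968444828537305, 0.015047109445011309, -0.0779401148410048], [0.07793404993761563, -0.000989908813733266, -0.9969580251649824]] {'cx', 'tvec', 'cy', 'rvec', 'f', 't', 'color', 'vfov', 'R'}
```

View pics/scene0.png

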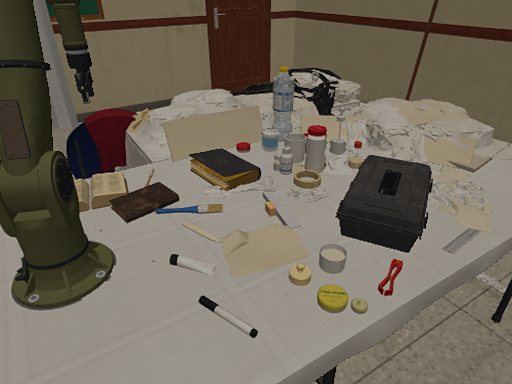

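View pics/top0.png

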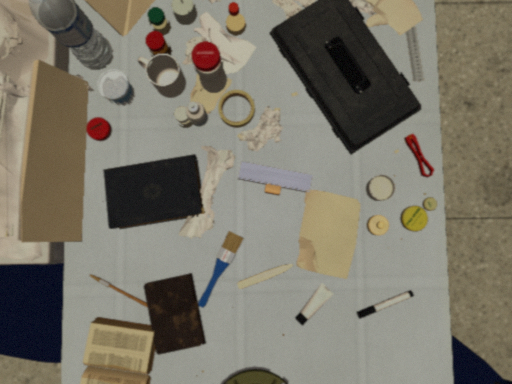

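The scene view shows the black book near (225,168) and the strip with its grip near (272,208). In the top view the book is at (153,191), its fore edge at the bottom. The strip is at (275,178), its grip block at (272,189), the paste pot at (380,187) and the weight at (377,225).

```bash
cat > m.py <<'E'
from h import *
def rect(mask,roi):
    x0,y0,x1,y1=roi; m=np.zeros_like(mask); m[y0:y1,x0:x1]=mask[y0:y1,x0:x1]
    c=max(cv2.findContours(m,cv2.RETR_EXTERNAL,cv2.CHAIN_APPROX_NONE)[0],key=cv2.contourArea)
    return c,cv2.boxPoints(cv2.minAreaRect(c))
E
python3 - <<'E'
from m import *
g=cam('top'); im=g['color']; hsv=cv2.cvtColor(im,cv2.COLOR_RGB2HSV)
m=(hsv[:,:,2]<60).astype(np.uint8)
c,b=rect(m,(95,145,210,240)); print('book px',b.tolist(),cv2.contourArea(c))
for z in (50,62): print(z,[np.round(onz(g,*p,z)[:2],1).tolist() for p in b])
print('strip hsv',hsv[178,265],hsv[170,250],'table',hsv[200,250],'grip',hsv[189,272])
m=((hsv[:,:,0]>112)&(hsv[:,:,0]<130)&(hsv[:,:,1]>30)).astype(np.uint8)
c,b=rect(m,(230,155,320,200)); print('strip',b.tolist(),cv2.contourArea(c))
for z in (3,20): print(z,[np.round(onz(g,*p,z)[:2],1).tolist() for p in b])
m=((hsv[:,:,0]<20)&(hsv[:,:,1]>90)).astype(np.uint8)
c,b=rect(m,(255,178,290,200)); print('grip',b.tolist(),cv2.contourArea(c)); print([np.round(onz(g,*p,30)[:2],1).tolist() for p in b])
a=im[140:240,95:325]; cv2.imwrite('pics/crop1.png',cv2.resize(a[:,:,::-1],None,fx=3.4,fy=3.4,interpolation=cv2.INTER_CUBIC))
E
```

```text
book px [[99.92296600341797, 169.7221221923828], [195.31240844726562, 154.3367156982422], [204.96249389648438, 214.16734313964844], [109.57305908203125, 229.55274963378906]] 5464.5
50 [[617.8, 380.3], [653.2, 141.3], [502.5, 117.6], [467.9, 354.0]]
62 [[615.9, 375.5], [650.9, 139.3], [502.0, 115.9], [467.8, 349.4]]
strip hsv [125  17 161] [128  18 155] table [ 39  16 156] grip [ 17 132 180]Traceback (most recent call last):
  File "<stdin>", line 8, in <module>
  File "m.py", line 4, in rect
    c=max(cv2.findContours(m,cv2.RETR_EXTERNAL,cv2.CHAIN_APPROX_NONE)[0],key=cv2.contourArea)
ValueError: max() iterable argument is empty
```

```bash
cat > meas.py <<'E'
from m import *
g=cam('top'); im=g['color']; hsv=cv2.cvtColor(im,cv2.COLOR_RGB2HSV)
m=(hsv[:,:,2]<60).astype(np.uint8)
c,b=rect(m,(95,145,210,240)); p=cv2.approxPolyDP(cv2.convexHull(c),5,True)[:,0]; print('book poly',p.tolist())
for z in (46,64): print(z,[np.round(onz(g,*q,z)[:2],1).tolist() for q in p.astype(float)])
m=((hsv[:,:,0]>110)&(hsv[:,:,0]<140)&(hsv[:,:,1]>10)).astype(np.uint8)
m=cv2.morphologyEx(m,cv2.MORPH_OPEN,np.ones((3,3),np.uint8))
c,b=rect(m,(230,155,320,200)); print('strip',b.tolist(),cv2.contourArea(c))
for z in (3,20): print(z,[np.round(onz(g,*p,z)[:2],1).tolist() for p in b])
m=((hsv[:,:,0]<22)&(hsv[:,:,1]>80)).astype(np.uint8)
c,b=rect(m,(255,178,290,200)); print('grip',b.tolist(),cv2.contourArea(c)); print([np.round(onz(g,*p,30)[:2],1).tolist() for p in b])
a=im[140:240,95:325]; cv2.imwrite('pics/crop1.png',cv2.resize(a[:,:,::-1],None,fx=3.4,fy=3.4,interpolation=cv2.INTER_CUBIC))
E
python3 meas.py
```

```text
book poly [[195, 156], [200, 212], [109, 226], [105, 170]]
46 [[649.7, 142.7], [508.2, 130.5], [476.8, 357.0], [617.5, 369.2]]
64 [[646.3, 139.7], [507.4, 127.7], [476.5, 350.2], [614.7, 362.1]]
strip [[238.70167541503906, 176.86245727539062], [241.57472229003906, 161.67626953125], [310.93017578125, 174.79757690429688], [308.05712890625, 189.9837646484375]] 956.0
3 [[600.8, 35.6], [640.8, 27.6], [603.4, -153.7], [563.5, -145.2]]
20 [[598.5, 34.6], [637.9, 26.7], [601.1, -151.6], [561.9, -143.3]]
grip [[264.0384521484375, 191.80767822265625], [265.76922607421875, 183.15383911132812], [280.576904296875, 186.11538696289062], [278.84613037109375, 194.76922607421875]] 113.5
[[557.9, -30.1], [580.0, -34.8], [571.8, -72.4], [549.8, -67.6]]
```

View pics/crop1.png

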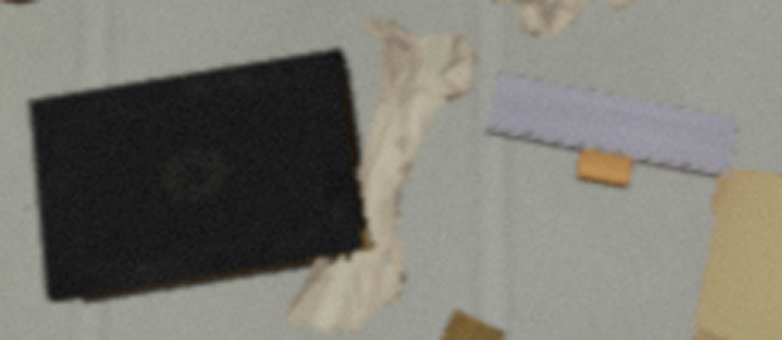

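The crop shows the black cover with corners at about (104,169), (196,155), (202,213) and (110,228) in image pixels. A thin brown line of page edge lies just below its fore edge. The lilac strip and its orange grip block are at (272,189).

```bash
cat > book.py <<'E'
from m import *
def book(g,zf=65,zh=48,thr=60):
    im=cv2.resize(g['color'],None,fx=4,fy=4,interpolation=cv2.INTER_LINEAR)
    v=im.max(2); m=(v<thr).astype(np.uint8); c,_=rect(m,(380,570,840,960)); c=c[:,0].astype(float)
    P=np.array([[103.8,169.4],[195.6,154.7],[202.4,212.6],[109.7,228.2]])
    c=(c+.5)/4-.5; L=[]
    for i in range(4):
        a,b=P[i],P[(i+1)%4]; d=(b-a)/np.linalg.norm(b-a); s=(c-a)@d; n=(c-a)@[-d[1],d[0]]
        k=(s>8)&(s<np.linalg.norm(b-a)-8)&(abs(n)<4); k[k]&=abs(n[k]-np.median(n[k]))<1.2
        L.append(cv2.fitLine(c[k].astype(np.float32),cv2.DIST_HUBER,0,.01,.01).ravel())
    def X(l,k):
        A=np.array([[l[0],-k[0]],[l[1],-k[1]]]); t=np.linalg.solve(A,k[2:]-l[2:]); return l[2:]+t[0]*l[:2]
    Q=[X(L[3],L[0]),X(L[0],L[1]),X(L[1],L[2]),X(L[2],L[3])]
    W=[onz(g,*Q[0],zh),onz(g,*Q[1],zh),onz(g,*Q[2],zf),onz(g,*Q[3],zf)]
    return np.array(Q),np.array(W)
if __name__=='__main__':
    g=cam('top')
    for t in (45,60,75):
        Q,W=book(g,thr=t); mid=(W[2]+W[3])/2; d=W[3]-W[2]
        print(t,Q.round(1).tolist(),W[:,:2].round(1).tolist(),'mid',mid.round(1),'len',np.linalg.norm(d).round(1),'yaw',np.arctan2(-d[0],d[1]).round(4),'spine',np.linalg.norm(W[1]-W[0]).round(1),'depth',np.linalg.norm(mid-(W[0]+W[1])/2).round(1))
    s=cam('scene'); im=s['color'][135:205,175:290]; cv2.imwrite('pics/s1.png',cv2.resize(im[:,:,::-1],None,fx=6,fy=6,interpolation=cv2.INTER_CUBIC))
    for p in (W[2],W[3]): print(np.round(proj(s,p),1))
E
python3 book.py
```

```text
45 [[104.5999984741211, 169.89999389648438], [195.89999389648438, 154.6999969482422], [201.5, 213.0], [109.69999694824219, 228.6999969482422]] [[617.4, 369.4], [652.5, 140.1], [504.9, 124.0], [470.0, 348.1]] mid [487.5 236.   65. ] len 226.8 yaw 0.1548 spine 232.0 depth 149.7
60 [[104.0999984741211, 169.6999969482422], [196.39999389648438, 154.1999969482422], [201.89999389648438, 214.1999969482422], [109.19999694824219, 229.3000030517578]] [[618.1, 370.7], [653.8, 138.8], [501.8, 122.9], [468.5, 349.1]] mid [485.2 236.   65. ] len 228.6 yaw 0.146 spine 234.6 depth 152.9
75 [[103.69999694824219, 169.39999389648438], [196.6999969482422, 153.89999389648438], [202.1999969482422, 214.8000030517578], [109.0, 229.6999969482422]] [[618.8, 371.6], [654.7, 138.1], [500.4, 122.2], [467.5, 349.8]] mid [483.9 236.   65. ] len 230.0 yaw 0.1437 spine 236.2 depth 154.9
[224.6 176.5]
[188.  154.1]
```

View pics/s1.png

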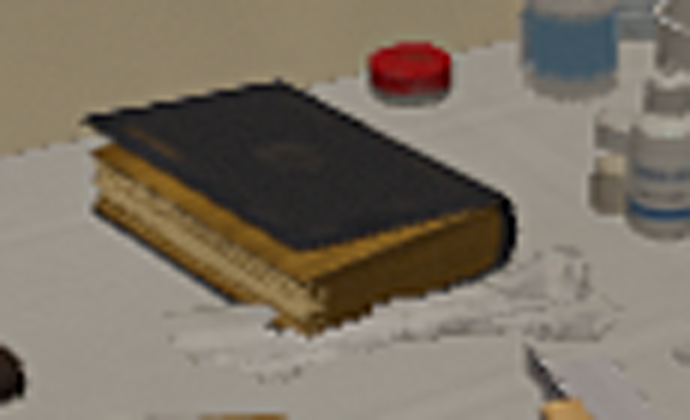

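The scene crop shows the cover ajar, with its fore corners at about (225,176) and (189,155). These match the z = 65 mm projection. Now I move over the strip grip.

Units first: shifts go in shares of 0.4 m and turns go in shares of pi rad. So -0.2 m is -0.5, 0.037 m is 0.0925.

Call:
apply_moves:
  plan:
    - [[0,0,0],[-0.0575,-0.0525,0.01],0.085]
    - [[0,0,0],[-0.115,-0.1075,0.02],0.085]
    - [[0,0,0],[-0.1775,-0.165,0.035],0.085]
    - [[0,0,0],[-0.24,-0.225,0.05],0.085]
    - [[0,0,0],[-0.305,-0.285,0.0625],0.085]
    - [[0,0,0],[-0.37,-0.3475,0.075],0.085]
    - [[0,0,0],[-0.435,-0.4075,0.085],0.085]
    - [[0,0,0],[-0.5,-0.4675,0.0925],0.085]

```text
t: 0.97
tcp_pos: [341.8, 369.5, 194.0]
tcp_rot: [[-0.944, 0.329, -0.0], [0.329, 0.944, 0.0], [0.0, 0.0, -1.0]]
force: [-0.1, -0.0, 0.8]
width: 84.9
grip_force: 0.0
```

Scaled: -0.2 m is -0.5, -0.187 m is -0.4675.

Call:
apply_moves:
  plan:
    - [[0,0,0],[-0.065,-0.06,0.01],0.085]
    - [[0,0,0],[-0.13,-0.1225,0.02],0.085]
    - [[0,0,0],[-0.195,-0.1825,0.035],0.085]
    - [[0,0,0],[-0.26,-0.245,0.05],0.085]
    - [[0,0,0],[-0.325,-0.305,0.0625],0.085]
    - [[0,0,0],[-0.3875,-0.3625,0.075],0.085]
    - [[0,0,0],[-0.45,-0.42,0.085],0.085]
    - [[0,0,0],[-0.5,-0.4675,0.0925],0.085]

```text
t: 1.63
tcp_pos: [469.5, 126.1, 157.3]
tcp_rot: [[-0.944, 0.331, 0.001], [0.331, 0.944, -0.0], [-0.001, 0.0, -1.0]]
force: [0.3, -0.0, -0.4]
width: 84.8
grip_force: 0.0
```

Scaled: -0.147 m is -0.3675, -0.138 m is -0.345, -0.126 rad is -0.0401.

Call:
apply_moves:
  plan:
    - [[0,0,-0.0064],[-0.06,-0.055,0.015],0.085]
    - [[0,0,-0.0127],[-0.12,-0.1125,0.03],0.085]
    - [[0,0,-0.0191],[-0.18,-0.1675,0.045],0.085]
    - [[0,0,-0.0255],[-0.24,-0.225,0.06],0.085]
    - [[0,0,-0.0318],[-0.295,-0.275,0.075],0.085]
    - [[0,0,-0.0382],[-0.3375,-0.315,0.085],0.085]
    - [[0,0,-0.0401],[-0.3675,-0.345,0.0925],0.085]
    - [[0,0,-0.0401],[-0.3675,-0.345,0.0925],0.085]

```text
t: 2.3
tcp_pos: [562.5, -54.7, 119.8]
tcp_rot: [[-0.977, 0.214, 0.0], [0.214, 0.977, -0.003], [-0.001, -0.003, -1.0]]
force: [-1.8, 0.1, 0.1]
width: 84.9
grip_force: 0.0
```

Scaled: 0.075 m is 0.1875, 0.001 m is 0.0025.

Call:
apply_moves:
  plan:
    - [[0,0,0],[0.0025,0.01,0.05],0.085]
    - [[0,0,0],[0.0025,0.01,0.1125],0.085]
    - [[0,0,0],[0.0025,0.01,0.1625],0.085]
    - [[0,0,0],[0.0025,0.01,0.1875],0.085]
    - [[0,0,0],[0.0025,0.01,0.1875],0.085]
    - [[0,0,0],[0.0025,0.01,0.1875],0.085]

```text
t: 2.8
tcp_pos: [561.8, -45.3, 45.6]
tcp_rot: [[-0.978, 0.208, -0.0], [0.208, 0.978, 0.0], [0.0, 0.0, -1.0]]
force: [2.0, -1.0, 0.8]
width: 85.3
grip_force: 0.0
```

```bash
python3 - <<'E'
from h import *
g=cam('scene'); a=g['color'][150:270,200:360]; cv2.imwrite('pics/s2.png',cv2.resize(a[:,:,::-1],None,fx=5,fy=5,interpolation=cv2.INTER_CUBIC))
s=sense(); print(s['tcp_pos'],s['tcp_rot'])
E
```

```text
[562.58597948 -45.48949617  46.40892929] [[-9.78144793e-01  2.07919052e-01  1.55963750e-03]
 [ 2.07919707e-01  9.78145860e-01  2.68517211e-04]
 [-1.46972312e-03  5.86928084e-04 -9.99998748e-01]]
```

View pics/s2.png

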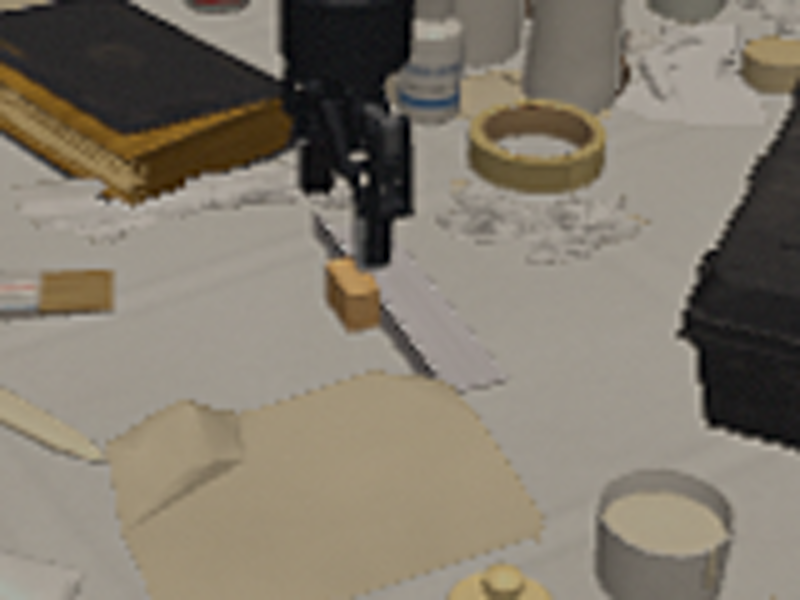

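The gripper hovers over the strip, with the grip block's top face centred near (270.6,205.8) in the full scene image. I'll cross-check that point on the z = 30 plane.

```bash
python3 - <<'E'
from h import *
g=cam('scene'); print(onz(g,270.6,205.8,30)); 
for p in [(327,265),(350,258),(380,292),(352,300)]: print(onz(g,200+p[0]/5-.4,150+p[1]/5-.4,30).round(1))
E
```

```text
[559.52236175 -57.73932995  30.        ]
[555.1 -33.8  30. ]
[571.3 -34.7  30. ]
[565.4 -75.6  30. ]
[546.7 -73.9  30. ]
```

Call:
apply_moves:
  plan:
    - [[0,0,0],[0.0025,-0.0175,0.0125],0.085]
    - [[0,0,0],[0.0025,-0.0175,0.05],0.085]
    - [[0,0,0],[0.0025,-0.0175,0.0875],0.085]
    - [[0,0,0],[0.0025,-0.0175,0.1075],0.085]
    - [[0,0,0],[0.0025,-0.0175,0.1075],0.085]
    - [[0,0,0],[0.0025,-0.0175,0.1075],0.085]

```text
t: 3.4
tcp_pos: [559.4, -52.8, 2.5]
tcp_rot: [[-0.978, 0.209, 0.0], [0.209, 0.978, -0.0], [-0.0, -0.0, -1.0]]
force: [1.3, -0.1, 0.2]
width: 85.0
grip_force: 0.0
```

Call:
apply_moves:
  plan:
    - [[0,0,0],[0,0,0],0.06]
    - [[0,0,0],[0,0,0],0.045]
    - [[0,0,0],[0,0,0],0.035]
    - [[0,0,0],[0,0,0],0.03]
    - [[0,0,0],[0,0,0],0.03]
    - [[0,0,0],[0,0,0],0.03]
    - [[0,0,0],[0,0,0],0.03]
    - [[0,0,0],[0,0,0],0.03]

```text
t: 4.07
tcp_pos: [560.3, -52.4, 3.3]
tcp_rot: [[-0.978, 0.208, 0.002], [0.208, 0.978, 0.0], [-0.002, 0.001, -1.0]]
force: [-1.8, -0.8, 5.3]
width: 39.0
grip_force: 61.5
```

Scaled: -0.1 m is -0.25, -0.03 m is -0.075.

Call:
apply_moves:
  plan:
    - [[0,0,0],[0,0,-0.025],0.03]
    - [[0,0,0],[0,0,-0.075],0.03]
    - [[0,0,0],[0,0,-0.15],0.03]
    - [[0,0,0],[0,0,-0.2125],0.03]
    - [[0,0,0],[0,0,-0.25],0.03]
    - [[0,0,0],[0,0,-0.25],0.03]
    - [[0,0,0],[0,0,-0.25],0.03]
    - [[0,0,0],[0,0,-0.25],0.03]

```text
t: 4.73
tcp_pos: [558.3, -52.2, 101.2]
tcp_rot: [[-0.978, 0.208, -0.002], [0.208, 0.978, 0.0], [0.002, -0.0, -1.0]]
force: [0.3, -0.6, -1.1]
width: 39.3
grip_force: 60.8
```

```bash
python3 - <<'E'
from h import *
s=sense(); print(s['tcp_pos'],s['width'],s['force'],s['tcp_rot'].round(4) if hasattr(s['tcp_rot'],'round') else s['tcp_rot'])
g=cam('scene'); a=g['color'][120:240,210:370]; t=cam('top'); b=t['color'][130:250,190:350]
cv2.imwrite('pics/s3.png',np.hstack([cv2.resize(q[:,:,::-1],None,fx=2.5,fy=5,interpolation=cv2.INTER_CUBIC) for q in (a,b)]) if 0 else np.hstack([cv2.resize(q[:,20:133,::-1],None,fx=3.5,fy=3.5,interpolation=cv2.INTER_CUBIC) for q in (a,b)]))
E
```

```text
[558.29612923 -52.24794125 101.17815957] 39.342074478222834 [ 0.29777542 -0.60895575 -1.07730767] [[-9.781e-01  2.082e-01 -2.100e-03]
 [ 2.082e-01  9.781e-01  1.000e-04]
 [ 2.100e-03 -3.000e-04 -1.000e+00]]
```

View pics/s3.png

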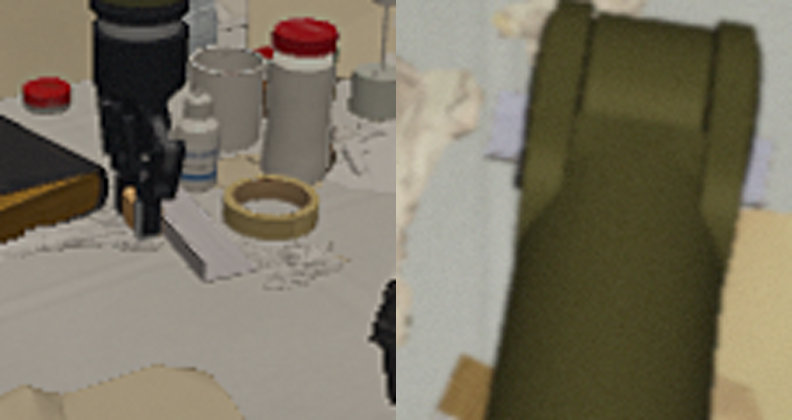

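The left half shows the strip lifted and level, its tongue pointing away. In the right half the arm hides the middle, but the far tongue corners show at about (239.0,156.6) and (317.3,170.0) in the top image.

```bash
python3 - <<'E'
from h import *
g=cam('top'); im=g['color']; hsv=cv2.cvtColor(im,cv2.COLOR_RGB2HSV)
m=((hsv[:,:,0]>110)&(hsv[:,:,0]<140)&(hsv[:,:,1]>8)).astype(np.uint8)
m[:145]=0;m[200:]=0;m[:,:225]=0;m[:,330:]=0
m=cv2.morphologyEx(m,cv2.MORPH_OPEN,np.ones((3,3),np.uint8))
for c in cv2.findContours(m,cv2.RETR_EXTERNAL,cv2.CHAIN_APPROX_NONE)[0]:
    if cv2.contourArea(c)>20: print(cv2.contourArea(c),cv2.approxPolyDP(c,2,True)[:,0].tolist())
A=onz(g,239,156.6,101);B=onz(g,317.3,170,101);d=A-B;M=(A+B)/2
yaw=np.arctan2(-d[0],d[1]);print('far',A.round(1),B.round(1),np.linalg.norm(d),yaw)
o=M[:2]-45*np.array([np.cos(yaw),np.sin(yaw)]);print('origin',o)
s=sense();e=o-s['tcp_pos'][:2];R=s['tcp_rot'];print('origin in -toolx,tooly',-e@R[:2,0],e@R[:2,1])
for c in ((236.1,174.9),(311.9,188.6)): 
    for z in(98,118): print(onz(g,*c,z).round(1))
E
```

```text
58.5 [[316, 170], [313, 170], [311, 186], [314, 184]]
109.0 [[240, 157], [238, 172], [244, 173], [247, 157]]
far [636.4  28.6 101. ] [ 601.3 -157.2  101. ] 189.0950355411602 -0.18633952584340271
origin [574.63913793 -55.95183172]
origin in -toolx,tooly 16.779633991734563 -0.09551043310257556
[592.9  36.2  98. ]
[590.2  34.9 118. ]
[ 557.4 -143.6   98. ]
[ 555.4 -141.2  118. ]
```

Scaled: 0.119 m is 0.2975, 0.115 m is 0.2875, -0.177 rad is -0.0563.

Call:
apply_moves:
  plan:
    - [[0,0,-0.0064],[0.02,0.0225,0],0.03]
    - [[0,0,-0.0159],[0.06,0.0675,0],0.03]
    - [[0,0,-0.0255],[0.105,0.12,0],0.03]
    - [[0,0,-0.035],[0.15,0.175,0],0.03]
    - [[0,0,-0.0446],[0.195,0.225,0],0.03]
    - [[0,0,-0.0509],[0.23,0.265,0],0.03]
    - [[0,0,-0.0557],[0.25,0.2875,0],0.03]
    - [[0,0,-0.0563],[0.26,0.2975,0],0.03]

```text
t: 5.55
tcp_pos: [481.0, 87.8, 101.9]
tcp_rot: [[-1.0, 0.028, -0.001], [0.028, 1.0, 0.0], [0.001, 0.0, -1.0]]
force: [-0.8, -0.4, -0.9]
width: 38.8
grip_force: 60.7
```

```bash
cat > rel.py <<'E'
from h import *
import sys
s=sense(); x,y,z,yaw=map(float,sys.argv[1:5]); R=np.array(s['tcp_rot']); p=np.array(s['tcp_pos'])
cy=np.arctan2(-R[0,1],R[1,1]); print('t',s['t'],'p',p.round(1),'yaw',cy.round(4),'tilt',R[:,2].round(4),'F',np.round(s['force'],1),'w',round(s['width'],1))
print('shift m',(R.T@(np.array([x,y,z])-p)/1000).round(4),'turn z',round(cy-yaw,4))
E
python3 rel.py 405 224 101 0.145
```

```text
t 5.55 p [481.   87.8 101.9] yaw -0.0283 tilt [-1.e-03  4.e-04 -1.e+00] F [-0.8 -0.4 -0.9] w 38.8
shift m [0.0798 0.1339 0.0011] turn z -0.1733
```

Scaled: 0.134 m is 0.335, 0.127 m is 0.3175, -0.173 rad is -0.0551.

Call:
apply_moves:
  plan:
    - [[0,0,-0.0064],[0.02,0.03,0],0.03]
    - [[0,0,-0.0159],[0.055,0.09,0],0.03]
    - [[0,0,-0.0255],[0.0925,0.155,0],0.03]
    - [[0,0,-0.035],[0.13,0.22,0],0.03]
    - [[0,0,-0.0446],[0.165,0.275,0],0.03]
    - [[0,0,-0.0525],[0.19,0.3175,0],0.03]
    - [[0,0,-0.0551],[0.2,0.335,0],0.03]
    - [[0,0,-0.0551],[0.2,0.335,0],0.03]

```text
t: 6.22
tcp_pos: [406.4, 223.4, 102.3]
tcp_rot: [[-0.99, -0.142, 0.0], [-0.142, 0.99, 0.0], [-0.0, 0.0, -1.0]]
force: [-0.1, 0.7, -1.0]
width: 39.0
grip_force: 60.6
```

Scaled: 0.05 m is 0.125, 0.047 m is 0.1175.

Call:
apply_moves:
  plan:
    - [[0,0,0],[0,0,0.025],0.03]
    - [[0,0,0],[0,0,0.0625],0.03]
    - [[0,0,0],[0,0,0.1],0.03]
    - [[0,0,0],[0,0,0.1175],0.03]
    - [[0,0,0],[0,0,0.125],0.03]
    - [[0,0,0],[0,0,0.125],0.03]
    - [[0,0,0],[0,0,0.125],0.03]
    - [[0,0,0],[0,0,0.125],0.03]

```text
t: 6.88
tcp_pos: [407.7, 222.2, 53.0]
tcp_rot: [[-0.99, -0.139, 0.001], [-0.139, 0.99, 0.001], [-0.001, 0.001, -1.0]]
force: [-0.4, -0.1, 0.2]
width: 38.8
grip_force: 60.7
```

```bash
python3 rel.py 405 224 51 0.145; python3 - <<'E'
from h import *
g=cam('scene'); a=g['color'][120:220,140:300]; cv2.imwrite('pics/s4.png',cv2.resize(a[:,:,::-1],None,fx=5,fy=5,interpolation=cv2.INTER_CUBIC))
E
```

```text
t 6.8833 p [407.7 222.2  53. ] yaw 0.1396 tilt [ 1.3e-03  8.0e-04 -1.0e+00] F [-0.4 -0.1  0.2] w 38.8
shift m [0.0024 0.0022 0.002 ] turn z -0.0054
```

View pics/s4.png

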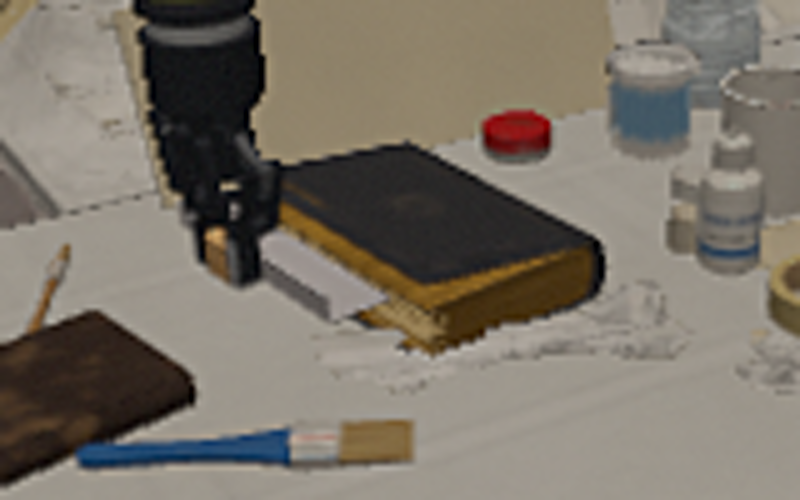

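The strip is level and square in front of the gap, the right tongue corner at about (217,179). Inserting.

Scaled: -0.036 m is -0.09, -0.005 m is -0.0125, -0.005 rad is -0.0016.

Call:
apply_moves:
  plan:
    - [[0,0,-0.0016],[0,0.0063,0.005],0.03]
    - [[0,0,-0.0016],[-0.0125,0.0063,0.005],0.03]
    - [[0,0,-0.0016],[-0.03,0.0063,0.005],0.03]
    - [[0,0,-0.0016],[-0.0475,0.0063,0.005],0.03]
    - [[0,0,-0.0016],[-0.065,0.0063,0.005],0.03]
    - [[0,0,-0.0016],[-0.08,0.0063,0.005],0.03]
    - [[0,0,-0.0016],[-0.09,0.0063,0.005],0.03]
    - [[0,0,-0.0016],[-0.09,0.0063,0.005],0.03]

```text
t: 7.6
tcp_pos: [443.4, 229.7, 50.4]
tcp_rot: [[-0.99, -0.144, 0.001], [-0.144, 0.99, -0.0], [-0.001, -0.0, -1.0]]
force: [-0.5, 0.7, -1.5]
width: 39.0
grip_force: 60.7
```

Scaled: -0.02 m is -0.05, -0.018 m is -0.045.

Call:
apply_moves:
  plan:
    - [[0,0,0],[-0.0075,0,0],0.03]
    - [[0,0,0],[-0.0175,0,0],0.03]
    - [[0,0,0],[-0.0275,0,0],0.03]
    - [[0,0,0],[-0.0375,0,0],0.03]
    - [[0,0,0],[-0.045,0,0],0.03]
    - [[0,0,0],[-0.05,0,0],0.03]
    - [[0,0,0],[-0.05,0,0],0.03]

```text
t: 8.18
tcp_pos: [462.5, 232.6, 50.4]
tcp_rot: [[-0.99, -0.144, 0.0], [-0.144, 0.99, 0.0], [-0.0, -0.0, -1.0]]
force: [-1.0, -0.2, -1.5]
width: 38.7
grip_force: 60.7
```

```bash
python3 rel.py 469.4 233.4 51 0.145; python3 - <<'E'
from h import *
g=cam('scene'); a=g['color'][120:220,140:300]; t=cam('top')['color'][140:240,90:215]
cv2.imwrite('pics/s5.png',np.hstack([cv2.resize(q[:,:,::-1],(int(q.shape[1]*k),500),interpolation=cv2.INTER_CUBIC) for q,k in ((a[:, :90],5),(t[:,30:95],5))]))
E
```

```text
t 8.1833 p [462.5 232.6  50.4] yaw 0.1449 tilt [ 4.e-04  0.e+00 -1.e+00] F [-1.  -0.2 -1.5] w 38.7
shift m [-0.007  -0.0002 -0.0006] turn z -0.0001
```

View pics/s5.png

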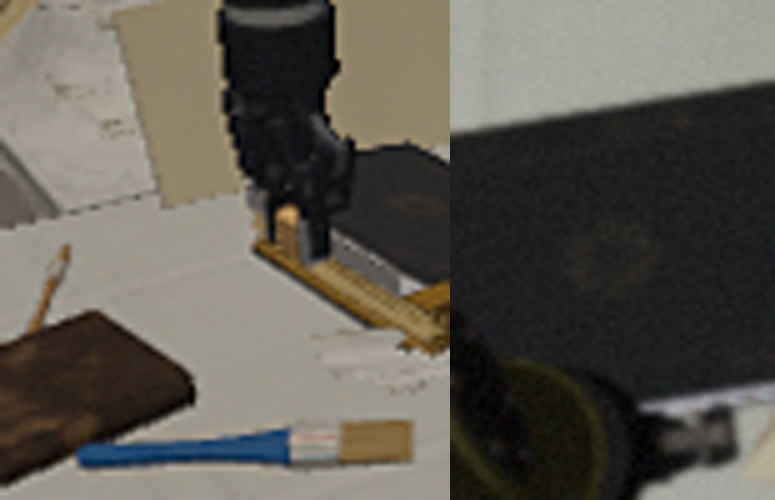

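The tongue is under the cover, and the upstand's right end shows at about (220.6,178), just short of the edge. I'll creep in to contact.

Scaled: -0.005 m is -0.0125, -0.004 m is -0.01.

Call:
apply_moves:
  plan:
    - [[0,0,0],[-0.005,0,0],0.03]
    - [[0,0,0],[-0.0075,0,0],0.03]
    - [[0,0,0],[-0.01,0,0],0.03]
    - [[0,0,0],[-0.0125,0,0],0.03]
    - [[0,0,0],[-0.0125,0,0],0.03]

```text
t: 8.7
tcp_pos: [466.7, 233.3, 50.2]
tcp_rot: [[-0.99, -0.145, -0.001], [-0.145, 0.99, -0.0], [0.001, 0.0, -1.0]]
force: [0.2, -0.1, -0.5]
width: 39.3
grip_force: 60.8
```

Scaled: -0.002 m is -0.005, -0.001 m is -0.0025.

Call:
apply_moves:
  plan:
    - [[0,0,0],[-0.0013,0,0],0.03]
    - [[0,0,0],[-0.0025,0,0],0.03]
    - [[0,0,0],[-0.0038,0,0],0.03]
    - [[0,0,0],[-0.005,0,0],0.03]
    - [[0,0,0],[-0.005,0,0],0.03]

```text
t: 9.12
tcp_pos: [467.4, 233.2, 49.7]
tcp_rot: [[-0.989, -0.145, -0.003], [-0.145, 0.989, -0.001], [0.003, -0.001, -1.0]]
force: [-5.7, -1.3, 0.3]
width: 39.3
grip_force: 60.8
```

Contact at -5.7 N. I'll back off 1 mm and lower onto the pages.

Call:
apply_moves:
  plan:
    - [[0,0,0],[0.0025,0,0],0.03]
    - [[0,0,0],[0.0038,0,0],0.03]
    - [[0,0,0],[0.0038,0,0.0025],0.03]
    - [[0,0,0],[0.0038,0,0.0038],0.03]
    - [[0,0,0],[0.0038,0,0.005],0.03]
    - [[0,0,0],[0.0038,0,0.0063],0.03]
    - [[0,0,0],[0.0038,0,0.0063],0.03]

```text
t: 9.7
tcp_pos: [467.2, 233.2, 47.7]
tcp_rot: [[-0.989, -0.145, -0.0], [-0.145, 0.989, -0.0], [0.001, -0.0, -1.0]]
force: [-3.1, -0.7, -1.0]
width: 39.1
grip_force: 60.8
```

Scaled: 0.001 m is 0.0025, 0.0005 m is 0.0013.

Call:
apply_moves:
  plan:
    - [[0,0,0],[0,0,0.0013],0.03]
    - [[0,0,0],[0,0,0.0025],0.03]
    - [[0,0,0],[0,0,0.0025],0.03]

```text
t: 9.95
tcp_pos: [467.1, 233.2, 47.3]
tcp_rot: [[-0.989, -0.145, -0.001], [-0.145, 0.989, -0.0], [0.001, -0.0, -1.0]]
force: [-6.3, -3.1, 4.1]
width: 39.0
grip_force: 61.3
```

Scaled: 0.0005 m is 0.0013.

Call:
apply_moves:
  plan:
    - [[0,0,0],[0.0013,0,0],0.03]
    - [[0,0,0],[0.0013,0,0],0.042]
    - [[0,0,0],[0.0013,0,0],0.047]
    - [[0,0,0],[0.0013,0,0],0.055]
    - [[0,0,0],[0.0013,0,0],0.06]
    - [[0,0,0],[0.0013,0,0],0.06]
    - [[0,0,0],[0.0013,0,0],0.06]

```text
t: 10.53
tcp_pos: [467.3, 233.4, 47.0]
tcp_rot: [[-0.989, -0.145, 0.001], [-0.145, 0.989, 0.0], [-0.001, 0.0, -1.0]]
force: [0.5, 0.9, 0.5]
width: 60.1
grip_force: 0.0
```

Scaled: -0.08 m is -0.2, -0.065 m is -0.1625.

Call:
apply_moves:
  plan:
    - [[0,0,0],[0.005,0,-0.02],0.06]
    - [[0,0,0],[0.0075,0,-0.0625],0.06]
    - [[0,0,0],[0.0075,0,-0.1125],0.06]
    - [[0,0,0],[0.0075,0,-0.1625],0.06]
    - [[0,0,0],[0.0075,0,-0.2],0.06]
    - [[0,0,0],[0.0075,0,-0.2],0.04]
    - [[0,0,0],[0.0075,0,-0.2],0.02]
    - [[0,0,0],[0.0075,0,-0.2],0]

```text
t: 11.2
tcp_pos: [463.5, 232.6, 126.4]
tcp_rot: [[-0.989, -0.145, -0.001], [-0.145, 0.989, -0.0], [0.001, -0.0, -1.0]]
force: [-0.5, -0.6, 0.5]
width: 24.1
grip_force: 0.0
```

```bash
python3 rel.py 469.4 233.4 51 0.145; python3 - <<'E'
from h import *
g=cam('scene'); a=g['color'][120:220,140:300]
cv2.imwrite('pics/s6.png',cv2.resize(a[:,:,::-1],None,fx=5,fy=5,interpolation=cv2.INTER_CUBIC))
E
```

```text
t 11.2 p [463.5 232.6 126.4] yaw 0.1453 tilt [-6.e-04 -3.e-04 -1.e+00] F [-0.5 -0.6  0.5] w 24.1
shift m [-0.006  -0.0001  0.0753] turn z 0.0003
```

View pics/s6.png

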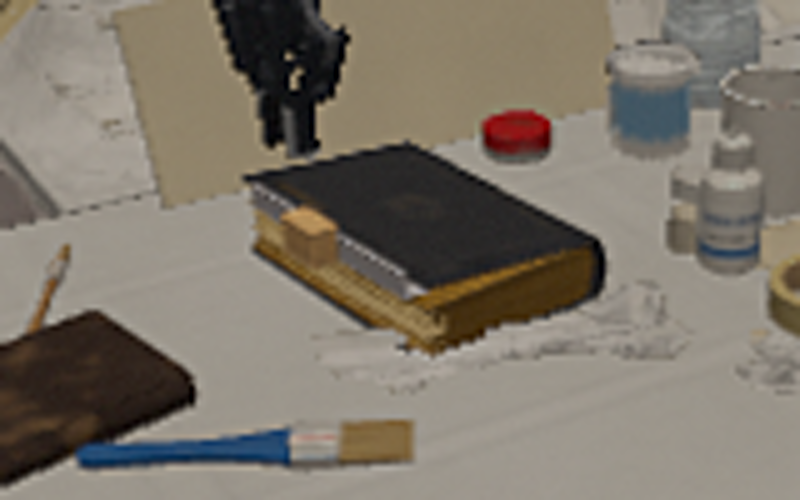

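The strip sits home under the ajar cover. The grip block's top is at about (201.4,164.0) and the gripper is clear above. Next I check the centring and move over the cover to press.

```bash
python3 - <<'E'
from h import *
g=cam('scene')
print(onz(g,201.4,164.0,74), [onz(g,140+a/5-.4,120+b/5-.4,65).round(1) for a,b in ((247,178),(419,290))])
E
```

```text
[467.91172255 229.94268852  74.        ] [array([466.6, 338.5,  65. ]), array([493.7, 117.7,  65. ])]
```

Call:
apply_moves:
  plan:
    - [[0,0,0],[-0.02,0,0],0]
    - [[0,0,0],[-0.055,0,0],0]
    - [[0,0,0],[-0.09,0,0.025],0]
    - [[0,0,0],[-0.115,0,0.055],0]
    - [[0,0,0],[-0.115,0,0.095],0]
    - [[0,0,0],[-0.115,0,0.12],0]
    - [[0,0,0],[-0.115,0,0.13],0]
    - [[0,0,0],[-0.115,0,0.13],0]

```text
t: 11.97
tcp_pos: [508.4, 238.9, 73.2]
tcp_rot: [[-0.989, -0.145, -0.003], [-0.145, 0.989, -0.002], [0.003, -0.001, -1.0]]
force: [-0.2, 0.0, -0.3]
width: -0.0
grip_force: 0.0
```

Scaled: 0.019 m is 0.0475, 0.018 m is 0.045.

Call:
apply_moves:
  plan:
    - [[0,0,0],[0,0,0.01],0]
    - [[0,0,0],[0,0,0.02],0]
    - [[0,0,0],[0,0,0.0275],0]
    - [[0,0,0],[0,0,0.035],0]
    - [[0,0,0],[0,0,0.04],0]
    - [[0,0,0],[0,0,0.045],0]
    - [[0,0,0],[0,0,0.0475],0]
    - [[0,0,0],[0,0,0.0475],0]

```text
t: 12.63
tcp_pos: [509.3, 239.6, 55.8]
tcp_rot: [[-0.989, -0.145, -0.0], [-0.145, 0.989, 0.0], [0.0, 0.0, -1.0]]
force: [-0.8, 0.9, 0.5]
width: 0.3
grip_force: 0.5
```

Scaled: 0.001 m is 0.0025, 0.0005 m is 0.0013.

Call:
apply_moves:
  plan:
    - [[0,0,0],[0,0,0.0013],0]
    - [[0,0,0],[0,0,0.0025],0]
    - [[0,0,0],[0,0,0.0025],0]

```text
t: 12.88
tcp_pos: [509.4, 239.5, 54.9]
tcp_rot: [[-0.989, -0.145, -0.0], [-0.145, 0.989, 0.0], [0.0, 0.0, -1.0]]
force: [-1.1, -0.7, 2.3]
width: 0.0
grip_force: 1.1
```

Scaled: 0.002 m is 0.005, 0.001 m is 0.0025.

Call:
apply_moves:
  plan:
    - [[0,0,0],[0,0,0.0025],0]
    - [[0,0,0],[0,0,0.005],0]
    - [[0,0,0],[0,0,0.005],0]
    - [[0,0,0],[0,0,0.005],0]

```text
t: 13.22
tcp_pos: [509.4, 239.5, 52.8]
tcp_rot: [[-0.989, -0.145, -0.0], [-0.145, 0.989, 0.0], [0.0, 0.0, -1.0]]
force: [-1.5, -0.1, 3.3]
width: 0.2
grip_force: 1.1
```

Scaled: 0.001 m is 0.0025, 0.0005 m is 0.0013.

Call:
apply_moves:
  plan:
    - [[0,0,0],[0,0,0.0013],0]
    - [[0,0,0],[0,0,0.0025],0]
    - [[0,0,0],[0,0,0.0025],0]
    - [[0,0,0],[0,0,0.0025],0]

```text
t: 13.55
tcp_pos: [509.4, 239.6, 51.9]
tcp_rot: [[-0.989, -0.145, -0.0], [-0.145, 0.989, 0.0], [0.0, 0.0, -1.0]]
force: [-2.3, -1.4, 3.5]
width: -0.2
grip_force: 1.6
```

Scaled: 0.001 m is 0.0025, 0.0005 m is 0.0013.

Call:
apply_moves:
  plan:
    - [[0,0,0],[0,0,0.0013],0]
    - [[0,0,0],[0,0,0.0025],0]
    - [[0,0,0],[0,0,0.0025],0]
    - [[0,0,0],[0,0,0.0025],0]

```text
t: 13.88
tcp_pos: [509.3, 239.5, 50.8]
tcp_rot: [[-0.989, -0.145, -0.0], [-0.145, 0.989, 0.0], [0.0, 0.0, -1.0]]
force: [-2.7, 0.1, 4.6]
width: 0.1
grip_force: 2.1
```

Scaled: 0.001 m is 0.0025, 0.0005 m is 0.0013.

Call:
apply_moves:
  plan:
    - [[0,0,0],[0,0,0.0013],0]
    - [[0,0,0],[0,0,0.0025],0]
    - [[0,0,0],[0,0,0.0025],0]
    - [[0,0,0],[0,0,0.0025],0]

```text
t: 14.22
tcp_pos: [509.3, 239.5, 50.7]
tcp_rot: [[-0.989, -0.145, -0.0], [-0.145, 0.989, 0.0], [0.0, 0.0, -1.0]]
force: [-5.2, -2.1, 10.1]
width: -0.3
grip_force: 4.9
```

```bash
python3 rel.py 509 239.5 51 0.145; python3 - <<'E'
from h import *
g=cam('scene'); a=g['color'][120:220,140:300]
cv2.imwrite('pics/s7.png',cv2.resize(a[:,:,::-1],None,fx=5,fy=5,interpolation=cv2.INTER_CUBIC))
E
```

```text
t 14.2167 p [509.3 239.5  50.7] yaw 0.1452 tilt [-4.e-04  3.e-04 -1.e+00] F [-5.2 -2.1 10.1] w -0.3
shift m [ 0.0004  0.     -0.0003] turn z 0.0002
```

View pics/s7.png

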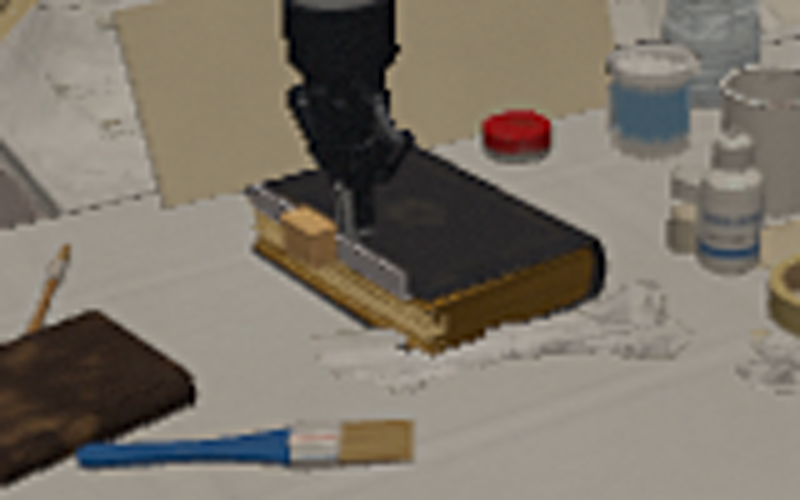

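The cover is pressed flat on the tongue. The upstand stands proud along the edge, the grip block is unmoved at about (202,167), and the fingertips are clear of the strip. Handing in.

```bash
python3 -c "
from station import *
print(sign_off())"
```

```text
the job is handed in; nothing more can be done
None
```

The strip is tucked under the cover against its edge, and the fingertips hold the cover down on it at about 10 N; I handed the job in at about 14 s, and the sign-off gave no verdict.

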